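Change the water-filter cartridge and snap the port cap on

TASK

Change the filter in the worktop water-filter base: drop the rectangular cartridge fully home into its pocket, then swing the locking lever across over it until it reaches its stop. Then pick up the round snap cap, press it mouth down onto the round port stud until it clicks, and keep pressing firmly after the click so that the soft seal ring stays well squashed; finish while still holding the cap pressed down, without letting go. Leave the mug, the spice jar and the dish where they stand.

Things in the scene. Friction and masses are not known exactly. Their poses are not given: they have to be found in the camera images.
- station: Water-filter base, fixed to the worktop: a white box on a grey foot, 110 x 200 mm (its x, y), deck 34 mm high. Origin at the centre of its underside; z up, x away from the robot at zero yaw (two short hose stubs stick out of the +x side). On its +y half the pocket with the locking lever, on its -y half the round port.
- pocket (a point): Centre of the rectangular pocket's mouth, level with the deck (34 mm above the worktop); axes as the station's. The pocket is 48 mm along x, 34 mm along y and 24 mm deep, with a rounded bead round its mouth that stands 3 mm above the deck. It is 45 mm to the +y side of the station's centre.
- cartridge_center (a point): Centre (half-way up) of the loose filter cartridge: a white upright block 44 mm along its x, 30 mm along its y, 58 mm high, 90 g; its lowest 6 mm are a smaller foot, 38 x 24 mm. It goes in upright, its x along the pocket's x (either way round), with 2 mm of play on each side. Fully home, its centre is 5 mm above the pocket's mouth and 34 mm of it stand out.
- lever (a joint): Angle of the locking lever about its upright pivot (rad). 0 = shut against its stop: it lies over the pocket and points to the station's -x. It starts open, 1.45 to 1.95; at angle a it points along (-cos a, sin a) in the station's x, y. Stays where it is left, moves easily (0.5 N at the knob). Passes 3 mm above a cartridge that is fully home; one that is not blocks it.
- lever_knob (a point): Half-way up the upright round knob at the free end of the lever: 14 mm across, 36 mm tall, from 78 to 114 mm above the worktop (this point: 96 mm). The flat steel lever below it is 7 mm thick and 12 mm wide.
- lever_pivot (a point): On the lever's upright axis, at the same height as lever_knob and 80 mm from it. The pivot is 39 mm to the station's +x side of the pocket's centre.
- port (a point): Centre of the top of the port's grey collar (46 mm across), 44 mm above the worktop, 50 mm to the -y side of the station's centre; axes as station. A white stud rises 24 mm: 28 mm across, its top 6 mm tapered to 20 mm. Four sprung bumps (34 mm across in all) sit 12.5 mm above this point. The cap needs about 12 N, straight down, to pass them; then it clicks and the push drops to almost nothing.
- cap_center (a point): Centre (half-way up, 15.5 mm above the rim) of the loose snap cap: a grey ribbed round cup standing mouth down, 44 mm across, 31 mm high, 40 g. Mouth 30 mm across with an inward lip 3 mm high; inside 36 mm wide, 26 mm deep. Set on the stud it stops on the bumps with its centre 33 mm above port; clicked on, its centre is 19.5 mm above port, its lip resting on the seal ring.
- seal (a joint): How far the soft black seal ring round the stud's foot is squashed (m): 0 free (its top 4 mm above port; ring 40 mm across), 0.004 fully squashed. It gives 1 mm for every 3 N of push on the clicked-on cap and springs back when the push ends, though the cap stays on.
- mug: Bystander: dark mug, 84 x 116 x 98 mm, origin under its middle.
- spice_jar: Bystander: glass spice jar with a lid, 45 mm across, 106 mm high, origin under its centre.
- dish: Bystander: small patterned dish, 111 mm across, 42 mm high, origin under its centre.

How it is judged:
By the outcome, as a careful person would: the job done as asked, in the order asked, and still so for the second after the job is handed in, while the arm keeps its last pose, push and grip.
It also fails if it takes over 69 s, if anything falls off the work surface, if the arm or the gripper's body presses on something with over 40 N, if the wrist force passes 120 N, or if a joint passes its speed limit or range.

ROBOT

A 6-joint arm with a two-finger parallel gripper is mounted at the origin on a cart in front of the work surface, level with it; the furniture and walls round the work are solid. World frame = base frame: x ahead of the robot, y to its left, z up, the work surface at z = 0. Lengths are in m, angles in rad, forces in N, time in s.
With the tool pointing down it reaches from about 0.225 to 0.875 m from the base axis. Payload 3.4 kg.
Tool frame: the origin (TCP) lies midway between the tips of the shut fingers; the grasp point (between the pads) lies 19 mm behind it (manip.pinch_z is the distance from the TCP to the grasp point, in m); z points along the fingers, y is the line along which they close (so a half turn about z gives the same grasp; the last joint's range is limited). The gripper opens to 85 mm and grips with 20 to 120 N. Pads are 22 mm wide; open, the fingers measure 114 mm over their backs; the gripper's body (76 mm by 85 mm) begins 54 mm behind the grasp point. The pads swing forward as they close: fully open they stand 13 mm farther back than shut.
Start: joints at [1.19, 0.276, 1.505, -0, 1.361, -0.121], TCP at [0.148, 0.556, 0.231] pointing down, gripper open.
Joint ranges: [-2.89, 2.89], [-0.75, 2.08], [0.22, 2.7], [-1.18, 4.32], [0.11, 2.71], [-2.7, 2.7]. Speed limits (rad/s): [2.57, 2.57, 3.14, 3.14, 3.14, 3.14].

INTERFACE

Orientations are given as a unit quaternion [w, x, y, z].
In Python, from rig import manip gives the robot as it stands.
- The arm moves only by the tool carry_out, never from a script. Its arguments are lists of equal length, an entry for each row: "delta_pos": the shift along the tool's x, y, z scaled (see below), a list of three; "turn": the turn, a rotation vector about the tool's x, y, z scaled (see below), a list of three; "claw": the closure, from -1 (fully open) to 1 (shut). A call has 1 to 12 rows; each row is the pose to reach, as a shift and turn from the pose commanded when the call began, along the tool's axes at that moment; what a row does not reach only later rows make up. The controller multiplies each number of a shift by 400 mm and each number of a turn by 30 degrees. A row lasts 1/10 s, in which the tool goes at most 50 mm and 8.59 degrees, less where a joint would pass 70% of its speed; a pose out of reach is approached as far as the arm can. A call with a number of a shift or a turn outside -1 to 1 is refused whole. A call with a gripper value outside its range is refused whole. The fingers move at their own pace and stop on an object; "force" is the grip in N (left out, the last holds). Time passes only in rows, so rows that repeat a pose let the fingers close. It gives the time, the measured TCP pose, the force, the opening and the grip force at its end, in the units of the state.
- manip.get_state(): the state, without advancing time (a new reading comes with each control period).
- manip.get_image(name): name is "side" or "top" or "wrist"; returns a dict with "image" (400x640x3 uint8, red, green, blue), "z_map" (400x640 float32, m along the optical axis (not along the pixel's ray), 0 where there is no reading), "fx", "fy", "cx", "cy" (pixels), "k1" (the pictures are not rectified: a ray, as slopes to the right and down, at radius r is drawn at 1 + k1 r^2 times it, then the intrinsics apply), "world_to_cam" (4x4, takes a point from world to camera coordinates). Camera axes: x right, y down, z forward; pixel columns grow to the right and rows downward; lengths in m; the calibration is good to about 2 mm. A picture is of the moment at which its call begins.
- manip.sign_off(): hands the job in; it is judged then, once.
Trained networks look in the newest picture that a camera, given by its name, has taken for a name from the list of things; names that differ only in an ending like _2 or _b are one class to them, and where a whole thing is asked for, a point or a joint stands for the part that bears it (a point fixed in the world has none). Each returns a list of dicts, best first, with "score" (0 to 1); they miss things now and then, are a little off and sometimes report something else, mostly with a low value. They report only what shows in the picture. A call takes as long as a camera call.
- manip.spot_in(camera, query): "point" ([x, y, z] in m, in world coordinates, good to about 4 mm: the middle of the surface that is visible of it).
- manip.place_of(camera, query): "point" ([x, y, z] in m, in world coordinates, good to about 4 mm: a listed point, or the origin of a listed thing).
The state is a dict: "clock": time; "qpos": joint angles; "qd": joint speeds; "effort": joint torques, N m; "position": TCP position; "ee_rot": TCP orientation; "contact_force": force on the tool from outside, world axes, zero at the start; "moment": the same for the moment, N m; "width": finger opening in m; "gripper_force": force on a finger pad.
Only numpy, scipy, OpenCV 4.12 (cv2) and the standard library are available. Lean on these libraries where they do the work, as an engineer would, in place of code of your own. Each camera call takes 0.05 s, during which the arm holds its last target. There are 200 camera calls.

## Working session

There is one attempt and no reset: what is moved stays moved. The work goes in short steps, Python scripts to look and compute and a tool call to move; the robot and the scene stay as the last step left them, time stands still between calls to the robot, and variables do not carry over. Pictures are saved under pics/ and viewed, at most 10 in all, crops included, and the job is handed in when it is done.

Besides the shell and the picture viewer there is one more tool, called after "Request:" in YAML: its name, and indented under it one key for each argument. carry_out: Moves the arm, as the interface text tells. Shifts and turns lie within -1 to 1; 1 stands for 400 mm of shift or 30 degrees of turn. Its arguments: {"type":"object","properties":{"delta_pos":{"type":"array","items":{"type":"array","items":{"type":"number","minimum":-1,"maximum":1}}},"turn":{"type":"array","items":{"type":"array","items":{"type":"number","minimum":-1,"maximum":1}}},"claw":{"type":"array","items":{"type":"number"}},"force":{"type":"number"}},"required":["delta_pos","turn","claw"]}

```bash
mkdir -p pics; ls; cat > h.py <<'E'
from rig import manip
import numpy as np, cv2
def snap(cam,fn=None):
    d=manip.get_image(cam)
    if fn: cv2.imwrite('pics/'+fn,d['image'][:,:,::-1])
    return d
def pts(d):
    K=np.array([[d['fx'],0,d['cx']],[0,d['fy'],d['cy']],[0,0,1.]])
    h,w=d['z_map'].shape
    u,v=np.meshgrid(np.arange(w),np.arange(h))
    n=cv2.undistortPoints(np.stack([u,v],-1).reshape(-1,1,2).astype(float),K,np.array([d['k1'],0,0,0.])).reshape(h,w,2)
    z=d['z_map'][...,None]
    pc=np.concatenate([n*z,z,np.ones_like(z)],-1)
    P=pc@np.linalg.inv(np.array(d['world_to_cam'])).T
    P=P[...,:3]; P[d['z_map']==0]=np.nan
    return P
E
python3 - <<'E'
from h import *
s=manip.get_state(); print(s['position'],s['ee_rot'],s['width'],manip.pinch_z)
for c in('top','side'):
    snap(c,c+'0.png')
    for n in('station','pocket','cartridge_center','lever_knob','lever_pivot','port','cap_center','mug','spice_jar','dish'):
        print(c,n,[(np.round(r['point'],3).tolist(),round(r['score'],2)) for r in manip.place_of(c,n)[:2]])
E
```

```text
pics
[0.1475034  0.55520338 0.23041979] [-2.34745916e-04  1.29523343e-01  9.91575937e-01 -8.99582634e-04] 0.08507657123038352 0.0187
top station [([0.482, 0.047, -0.005], 0.69), ([0.532, 0.174, 0.096], 0.63)]
top pocket [([0.483, 0.093, 0.04], 0.78)]
top cartridge_center [([0.404, 0.268, 0.03], 0.54)]
top lever_knob [([0.53, 0.169, 0.096], 0.69)]
top lever_pivot [([0.523, 0.093, 0.102], 0.59)]
top port [([0.48, -0.006, 0.043], 0.77)]
top cap_center [([0.42, -0.273, 0.016], 0.47)]
top mug [([0.688, -0.095, 0.006], 0.81)]
top spice_jar [([0.654, 0.145, 0.004], 0.64)]
top dish [([0.669, -0.304, 0.0], 0.68)]
side station [([0.483, 0.047, -0.003], 0.68)]
side pocket [([0.482, 0.092, 0.033], 0.56)]
side cartridge_center [([0.4, 0.267, 0.026], 0.7), ([0.522, 0.092, 0.097], 0.47)]
side lever_knob [([0.531, 0.17, 0.097], 0.55)]
side lever_pivot [([0.521, 0.095, 0.099], 0.72), ([0.668, -0.307, -0.004], 0.58)]
side port [([0.481, 0.001, 0.043], 0.94)]
side cap_center [([0.419, -0.272, 0.016], 0.62)]
side mug [([0.684, -0.096, -0.001], 0.96)]
side spice_jar [([0.651, 0.141, -0.0], 0.7)]
side dish [([0.668, -0.305, -0.001], 0.87), ([0.479, -0.0, 0.045], 0.27)]
```

View pics/top0.png

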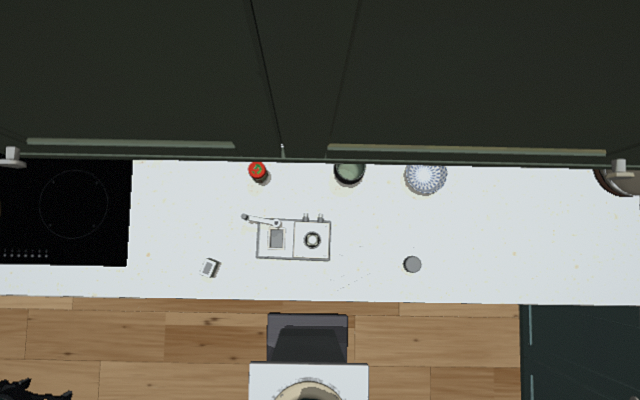

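View pics/side0.png

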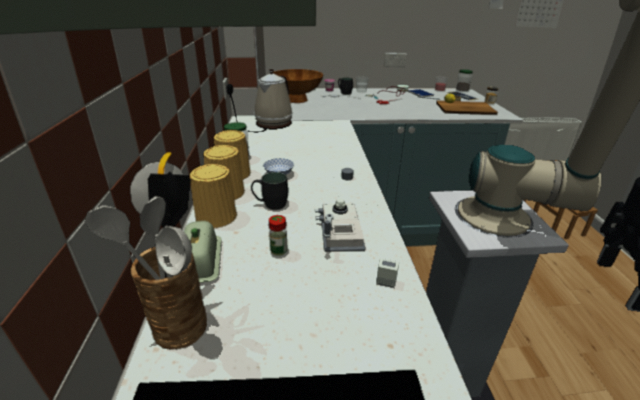

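```bash
python3 - <<'E'
from h import *
def rect(P,x,y,r,z0,z1):
    m=(abs(P[...,0]-x)<r)&(abs(P[...,1]-y)<r)&(P[...,2]>z0)&(P[...,2]<z1)
    q=P[m]
    if len(q)<20: return len(q)
    R=cv2.minAreaRect((q[:,:2]*1000).astype(np.float32))
    return len(q),np.round(R[0],1),np.round(R[1],1),round(R[2],1),'zmed',round(float(np.median(q[:,2])),4),'med',np.round(np.median(q[:,:2],0),4)
for c in('top','side'):
    d=snap(c);P=pts(d)
    print(c,'cart',rect(P,.402,.267,.05,.05,.075))
    print(c,'cap',rect(P,.42,-.272,.04,.025,.045))
    print(c,'cap body',rect(P,.42,-.272,.04,.006,.045))
    print(c,'deck',rect(P,.483,.047,.14,.03,.0355))
    print(c,'knob',rect(P,.53,.17,.03,.105,.13))
    print(c,'knob',rect(P,.53,.17,.02,.08,.13))
    print(c,'stud',rect(P,.481,-.002,.03,.06,.08))
E
```

```text
top cart (198, array([401.4, 267.8]), array([30.5, 43.7]), 69.6, 'zmed', 0.058, 'med', array([0.4005, 0.2675]))
top cap (207, array([ 420.4, -269.8]), array([42.1, 41. ]), 0.9, 'zmed', 0.0309, 'med', array([ 0.4205, -0.27  ]))
top cap body (251, array([ 419.8, -256.1]), array([59.9, 67.3]), 39.1, 'zmed', 0.0303, 'med', array([ 0.4205, -0.2673]))
top deck (1310, array([490.1,  48.3]), array([184.4, 113.8]), 88.9, 'zmed', 0.0334, 'med', array([0.4787, 0.0398]))
top knob (27, array([533.5, 173.3]), array([12.1, 12.3]), 63.9, 'zmed', 0.114, 'med', array([0.5334, 0.173 ]))
top knob (39, array([534.1, 166.7]), array([13.6, 23.4]), 3.5, 'zmed', 0.1124, 'med', array([0.5327, 0.1713]))
top stud (92, array([480.5,   0.9]), array([26. , 23.4]), 1.1, 'zmed', 0.066, 'med', array([0.4801, 0.0009]))
side cart (208, array([401.6, 269. ]), array([32.3, 45. ]), 73.6, 'zmed', 0.0571, 'med', array([0.4028, 0.2733]))
side cap (65, array([ 422.5, -268.1]), array([39.2, 40. ]), 86.3, 'zmed', 0.0303, 'med', array([ 0.4223, -0.2654]))
side cap body (124, array([ 420.4, -266.5]), array([44.7, 39.6]), 1.8, 'zmed', 0.026, 'med', array([ 0.4231, -0.2583]))
side deck (790, array([486.5,  48. ]), array([187. , 105.3]), 89.0, 'zmed', 0.0336, 'med', array([0.4726, 0.0573]))
side knob (32, array([534.9, 174.8]), array([11.8, 12.2]), 37.2, 'zmed', 0.1114, 'med', array([0.5344, 0.1748]))
side knob (79, array([535.1, 174.6]), array([11.8, 12.5]), 40.9, 'zmed', 0.0998, 'med', array([0.536 , 0.1764]))
side stud (52, array([481.3,   3. ]), array([21.6, 25.5]), 88.9, 'zmed', 0.0658, 'med', array([0.4812, 0.0044]))
```

The top view shows the cartridge at (210,267), the station at (293,240) with its lever open to the left, and the cap at (412,264). The side view agrees, and the heights match the text. Next I go above the cartridge.

```bash
cat >> h.py <<'E'
from scipy.spatial.transform import Rotation as Rn
def Rt(q): return Rn.from_quat(np.r_[q[1:],q[0]])
def plan(target,close_deg,frm=None):
    """shift/turn numbers to TCP target, pointing down, closing axis at close_deg"""
    s=manip.get_state(); R=Rt(s['ee_rot'])
    y=np.array([np.cos(np.radians(close_deg)),np.sin(np.radians(close_deg)),0]);z=np.array([0,0,-1.])
    T=np.stack([np.cross(y,z),y,z],1)
    if (R.as_matrix()[:,1]@y)<0: T[:,:2]*=-1
    d=R.inv().apply(np.array(target)-s['position'])/.4
    r=(R.inv()*Rn.from_matrix(T)).as_rotvec(degrees=True)/30
    print('shift',np.round(d,3),'turn',np.round(r,3),'dist',np.linalg.norm(d)*.4)
E
python3 -c "
from h import *
plan([.401,.268,.2],71.6)"
```

```text
shift [-0.797 -0.533  0.078] turn [0.    0.    0.117] dist 0.3846105084010921
```

Request:
carry_out:
  delta_pos:
    - [-0.797,-0.533,0.078]
    - [-0.797,-0.533,0.078]
    - [-0.797,-0.533,0.078]
    - [-0.797,-0.533,0.078]
    - [-0.797,-0.533,0.078]
    - [-0.797,-0.533,0.078]
    - [-0.797,-0.533,0.078]
    - [-0.797,-0.533,0.078]
    - [-0.797,-0.533,0.078]
    - [-0.797,-0.533,0.078]
  turn:
    - [0,0,0.117]
    - [0,0,0.117]
    - [0,0,0.117]
    - [0,0,0.117]
    - [0,0,0.117]
    - [0,0,0.117]
    - [0,0,0.117]
    - [0,0,0.117]
    - [0,0,0.117]
    - [0,0,0.117]
  claw: [-1,-1,-1,-1,-1,-1,-1,-1,-1,-1]

```text
clock: 2.2
position: [0.4013, 0.2674, 0.2001]
ee_rot: [-0.0, 0.161, 0.987, 0.0]
contact_force: [-0.1, 0.2, 0.9]
width: 0.0854
gripper_force: 0.0
```

```bash
cat >> h.py <<'E'
def rect(P,x,y,r,z0,z1):
    m=(abs(P[...,0]-x)<r)&(abs(P[...,1]-y)<r)&(P[...,2]>z0)&(P[...,2]<z1)
    q=P[m]
    if len(q)<20: return len(q)
    R=cv2.minAreaRect((q[:,:2]*1000).astype(np.float32))
    return len(q),np.round(R[0],1),np.round(R[1],1),round(R[2],1),'z',round(float(np.median(q[:,2])),4)
E
python3 - <<'E'
from h import *
s=manip.get_state(); print(s['clock'],s['position'],s['ee_rot'])
d=snap('wrist','w1.png');P=pts(d)
print(rect(P,.401,.268,.05,.052,.064)); print([ (r['point'],r['score']) for r in manip.place_of('wrist','cartridge_center')])
print(rect(P,.48,0.05,.14,.03,.035)); 
E
```

```text
2.2 [0.4013039  0.26737425 0.20007212] [-3.41967978e-04  1.61007667e-01  9.86953071e-01  2.21227756e-04]
(1538, array([400.9, 268.4]), array([30. , 43.7]), 68.2, 'z', 0.0569)
[([0.401, 0.2681, 0.0288], 0.67)]
(5524, array([480.2,  46.3]), array([186.4,  97.2]), 88.4, 'z', 0.033)
```

View pics/w1.png

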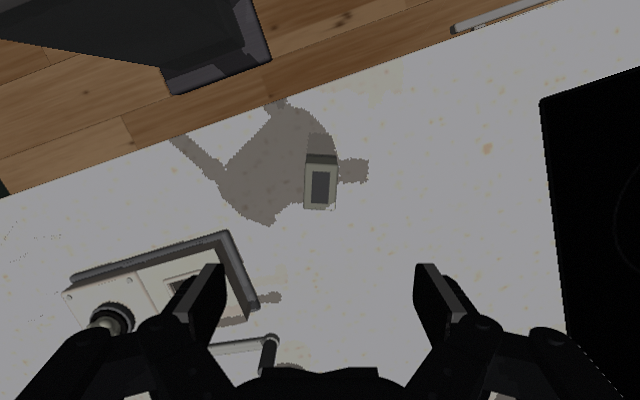

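The wrist view shows the cartridge upright at (320,188), between the fingers, with the station at lower left. The estimates agree to about 1 mm, so I descend and grip.

Request:
carry_out:
  delta_pos:
    - [0,0.002,0.12]
    - [0,0.002,0.24]
    - [0,0.002,0.34]
    - [0,0.002,0.42]
    - [0,0.002,0.42]
    - [0,0.002,0.42]
    - [0,0.002,0.42]
    - [0,0.002,0.42]
    - [0,0.002,0.42]
    - [0,0.002,0.42]
    - [0,0.002,0.42]
    - [0,0.002,0.42]
  turn:
    - [0,0,0.09]
    - [0,0,0.09]
    - [0,0,0.09]
    - [0,0,0.09]
    - [0,0,0.09]
    - [0,0,0.09]
    - [0,0,0.09]
    - [0,0,0.09]
    - [0,0,0.09]
    - [0,0,0.09]
    - [0,0,0.09]
    - [0,0,0.09]
  claw: [-1,-1,-1,-1,-1,1,1,1,1,1,1,1]
  force: 40

```text
clock: 3.5
position: [0.4023, 0.2691, 0.0337]
ee_rot: [0.001, 0.183, 0.983, 0.001]
contact_force: [-0.1, 0.5, 7.8]
width: 0.0294
gripper_force: 42.8
```

```bash
python3 -c "
from h import *
s=manip.get_state();print(s['clock'],s['position'],s['width'],s['gripper_force'])
plan(s['position']+[0,0,.12],69)
plan([.482,.0925,.15],88.7)"
```

```text
3.5 [0.40231491 0.2690949  0.0336701 ] 0.029395906479920342 42.78057932853699
shift [-0.001  0.001 -0.3  ] turn [ 0.005  0.004 -0.004] dist 0.11999999999999998
shift [-0.345 -0.339 -0.291] turn [ 0.004  0.004 -0.66 ] dist 0.22598255939495046
```

Request:
carry_out:
  delta_pos:
    - [0,0,-0.12]
    - [0,0,-0.25]
    - [-0.05,-0.05,-0.3]
    - [-0.15,-0.15,-0.295]
    - [-0.25,-0.24,-0.295]
    - [-0.345,-0.339,-0.291]
    - [-0.345,-0.339,-0.291]
    - [-0.345,-0.339,-0.291]
    - [-0.345,-0.339,-0.291]
    - [-0.345,-0.339,-0.291]
  turn:
    - [0,0,0]
    - [0,0,0]
    - [0,0,-0.2]
    - [0,0,-0.4]
    - [0,0,-0.66]
    - [0,0,-0.66]
    - [0,0,-0.66]
    - [0,0,-0.66]
    - [0,0,-0.66]
    - [0,0,-0.66]
  claw: [1,1,1,1,1,1,1,1,1,1]

```text
clock: 4.5
position: [0.4805, 0.0932, 0.1485]
ee_rot: [-0.0, 0.011, 1.0, 0.0]
contact_force: [-0.2, -0.2, -0.5]
width: 0.0295
gripper_force: 41.8
```

```bash
python3 - <<'E'
from h import *
s=manip.get_state(); print(s['clock'],s['position'],s['ee_rot'],s['width'])
d=snap('wrist','w2.png');P=pts(d)
for n in('pocket','cartridge_center','lever_pivot','port','lever_knob'):
  print(n,[(np.round(r['point'],4),round(r['score'],2)) for r in manip.place_of('wrist',n)[:2]])
print('cart',rect(P,.482,.0925,.04,.16,.19),rect(P,.482,.0925,.04,.115,.19))
print('bead',rect(P,.482,.0925,.045,.0355,.039))
print('stud',rect(P,.481,.001,.03,.06,.08))
print('deck',rect(P,.482,.05,.13,.03,.036))
E
```

```text
4.5 [0.48051978 0.09324386 0.14853511] [-2.55881922e-04  1.09779812e-02  9.99939646e-01  3.51449568e-04] 0.02950647445934818
pocket [(array([0.4808, 0.0928, 0.0363]), 0.69)]
cartridge_center []
lever_pivot []
port [(array([ 0.4788, -0.0061,  0.0461]), 0.97)]
lever_knob [(array([0.5351, 0.1738, 0.0971]), 0.88)]
cart (9967, array([478.3,  95.1]), array([51.1, 54.1]), 37.9, 'z', 0.172) (11995, array([478.3,  92.1]), array([53.6, 51.9]), 46.9, 'z', 0.1718)
bead (395, array([470.1,  93.9]), array([44.6, 36.1]), 88.8, 'z', 0.036)
stud (1085, array([479. ,  -1.3]), array([27.5, 27.1]), 83.2, 'z', 0.066)
deck (17040, array([480.4,  46.4]), array([184.4,  96. ]), 88.6, 'z', 0.0329)
```

View pics/w2.png

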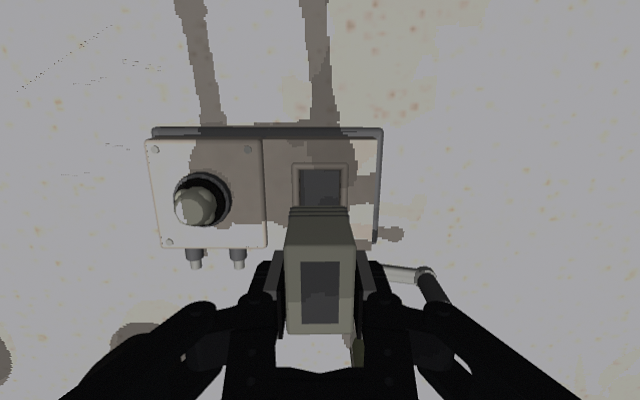

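The cartridge is held upright with its top face at (320,292). The pocket mouth shows behind it at (320,187), and the stud is at (195,200). I measure the cartridge and pocket offset from this same picture.

```bash
python3 - <<'E'
from h import *
d=snap('wrist');P=pts(d);im=d['image'].astype(int)
g=im.sum(2)/3
# cart top face: bright + rect of dark label
m=(P[...,2]>.168)&(P[...,2]<.178)&(abs(P[...,0]-.48)<.035)&(abs(P[...,1]-.093)<.0175)
for dark in(0,1):
    k=m&((g>70) if not dark else m)
    q=P[k]; print('cart',len(q),np.round(np.percentile(q,[1,99],axis=0)*1000,1).tolist())
# per-row scans of the cart top
for r in (255,270,290,310,325):
    c=np.arange(250,390); print(r,[(int(x),int(g[r,x]),*np.round(P[r,x]*1000).tolist()) for x in (*range(282,292,2),*range(346,358,2))])
c=320
print('col',[(r,int(g[r,c]),*np.round(P[r,c]*1000).tolist()) for r in (*range(206,256,5),*range(322,346,3))])
# pocket
for r in (180,190,200):
    print('pk',r,[(x,int(g[r,x]),*np.round(P[r,x]*1000).tolist()) for x in (*range(288,308,2),*range(334,354,2))])
print('pc',[(r,int(g[r,320]),*np.round(P[r,320]*1000).tolist()) for r in range(156,176,2)])
E
```

```text
cart 3784 [[458.9, 78.8, 170.3], [501.5, 107.6, 173.2]]
cart 6780 [[458.5, 77.7, 168.8], [501.1, 108.5, 176.6]]
255 [(282, 45, 470.0, 76.0, 157.0), (284, 81, 463.0, 79.0, 172.0), (286, 87, 462.0, 80.0, 173.0), (288, 94, 462.0, 81.0, 172.0), (290, 93, 462.0, 82.0, 173.0), (346, 93, 464.0, 104.0, 171.0), (348, 93, 463.0, 105.0, 172.0), (350, 94, 463.0, 106.0, 172.0), (352, 92, 464.0, 107.0, 171.0), (354, 83, 464.0, 108.0, 171.0), (356, 44, 464.0, 108.0, 171.0)]
270 [(282, 2, 470.0, 78.0, 170.0), (284, 54, 470.0, 79.0, 171.0), (286, 86, 470.0, 80.0, 171.0), (288, 94, 470.0, 81.0, 172.0), (290, 93, 470.0, 81.0, 172.0), (346, 93, 471.0, 104.0, 171.0), (348, 92, 470.0, 105.0, 172.0), (350, 93, 470.0, 106.0, 173.0), (352, 89, 470.0, 107.0, 172.0), (354, 79, 470.0, 108.0, 172.0), (356, 2, 471.0, 109.0, 170.0)]
290 [(282, 2, 473.0, 79.0, 180.0), (284, 11, 478.0, 79.0, 173.0), (286, 85, 479.0, 79.0, 172.0), (288, 90, 479.0, 80.0, 171.0), (290, 92, 479.0, 81.0, 173.0), (346, 93, 480.0, 104.0, 171.0), (348, 93, 479.0, 105.0, 172.0), (350, 93, 480.0, 106.0, 171.0), (352, 87, 479.0, 107.0, 172.0),
[... 2793 characters left out ...]
 (302, 49, 492.0, 77.0, 9.0), (304, 50, 492.0, 79.0, 9.0), (306, 58, 492.0, 81.0, 9.0), (334, 49, 492.0, 106.0, 10.0), (336, 49, 492.0, 108.0, 9.0), (338, 48, 493.0, 110.0, 8.0), (340, 59, 486.0, 110.0, 30.0), (342, 95, 484.0, 112.0, 35.0), (344, 104, 484.0, 113.0, 36.0), (346, 89, 484.0, 115.0, 35.0), (348, 104, 485.0, 117.0, 34.0), (350, 103, 485.0, 118.0, 33.0), (352, 103, 485.0, 120.0, 33.0)]
pc [(156, 87, 448.0, 94.0, 33.0), (158, 87, 449.0, 94.0, 33.0), (160, 88, 451.0, 94.0, 33.0), (162, 75, 452.0, 94.0, 34.0), (164, 90, 453.0, 94.0, 37.0), (166, 92, 455.0, 94.0, 35.0), (168, 71, 457.0, 94.0, 35.0), (170, 49, 464.0, 94.0, 9.0), (172, 60, 466.0, 94.0, 8.0), (174, 59, 468.0, 94.0, 8.0)]
```

Request:
carry_out:
  delta_pos:
    - [-0.002,0.001,0.08]
    - [-0.002,0.001,0.15]
    - [-0.002,0.001,0.175]
    - [-0.002,0.001,0.19]
    - [-0.002,0.001,0.2]
    - [-0.002,0.001,0.21]
    - [-0.002,0.001,0.22]
    - [-0.002,0.001,0.22]
  turn:
    - [0,0,0]
    - [0,0,0]
    - [0,0,0]
    - [0,0,0]
    - [0,0,0]
    - [0,0,0]
    - [0,0,0]
    - [0,0,0]
  claw: [1,1,1,1,1,1,1,1]

```text
clock: 5.65
position: [0.4821, 0.0928, 0.0606]
ee_rot: [0.0, 0.011, 1.0, 0.0]
contact_force: [0.1, -0.7, -1.2]
width: 0.0293
gripper_force: 41.8
```

Request:
carry_out:
  delta_pos:
    - [0,0,0.012]
    - [0,0,0.024]
    - [0,0,0.034]
    - [0,0,0.042]
    - [0,0,0.044]
    - [0,0,0.044]
  turn:
    - [0,0,0]
    - [0,0,0]
    - [0,0,0]
    - [0,0,0]
    - [0,0,0]
    - [0,0,0]
  claw: [1,1,1,1,1,1]

```text
clock: 6.25
position: [0.4819, 0.0925, 0.0436]
ee_rot: [-0.0, 0.011, 1.0, -0.0]
contact_force: [-1.6, -1.1, 6.5]
width: 0.0293
gripper_force: 42.7
```

Request:
carry_out:
  delta_pos:
    - [0,0,0]
    - [0,0,0]
    - [0,0,0]
    - [0,0,-0.05]
    - [0,0,-0.15]
    - [0,0,-0.28]
    - [0,0,-0.28]
    - [0,0,-0.28]
  turn:
    - [0,0,0]
    - [0,0,0]
    - [0,0,0]
    - [0,0,0]
    - [0,0,0]
    - [0,0,0]
    - [0,0,0]
    - [0,0,0]
  claw: [-0.2,-0.2,-0.2,-0.2,-0.2,-0.2,-0.2,-0.2]

```text
clock: 7.05
position: [0.483, 0.0928, 0.1562]
ee_rot: [0.002, 0.011, 1.0, 0.0]
contact_force: [-0.1, -0.1, -1.0]
width: 0.0514
gripper_force: 0.0
```

```bash
python3 - <<'E'
from h import *
s=manip.get_state(); print(s['clock'],s['position'],s['width'])
d=snap('wrist','w3.png');P=pts(d)
print('cart',rect(P,.482,.0935,.03,.064,.073))
print('knob',rect(P,.534,.174,.015,.108,.12),[(np.round(r['point'],4),r['score']) for r in manip.place_of('wrist','lever_knob')[:1]])
print('pivot',[(np.round(r['point'],4),r['score']) for r in manip.place_of('wrist','lever_pivot')[:1]])
plan([.535,.174,.14],45); plan([.535,.174,.14],88.7)
E
```

```text
7.05 [0.48301454 0.09284966 0.1561674 ] 0.0514243267868308
cart (2230, array([485.5,  92. ]), array([30. , 52.6]), 89.0, 'z', 0.067)
knob (327, array([532.9, 171.3]), array([13.9, 12.7]), 47.2, 'z', 0.1124) [(array([0.5338, 0.1723, 0.0917]), 0.63)]
pivot []
shift [-0.131  0.206  0.033] turn [-0.003 -0.006  1.457] dist 0.09863246941805243
shift [-0.131  0.206  0.033] turn [-0.    -0.007  0.   ] dist 0.09863246941805243
```

View pics/w3.png

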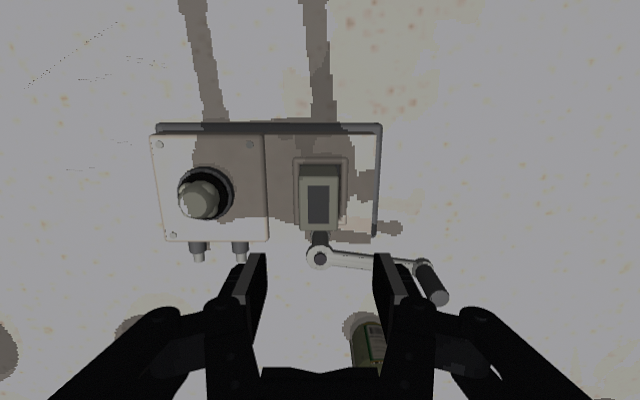

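The cartridge is home, with its top at 67 mm. The lever runs from the pivot at (319,257) to the knob at (435,290). I go above the knob next.

Request:
carry_out:
  delta_pos:
    - [-0.06,0.1,0]
    - [-0.127,0.203,0.01]
    - [-0.127,0.203,0.01]
    - [-0.127,0.203,0.01]
    - [-0.127,0.203,0.01]
  turn:
    - [0,0,0]
    - [0,0,0]
    - [0,0,0]
    - [0,0,0]
    - [0,0,0]
  claw: [-0.2,-0.2,-0.2,-0.2,-0.2]

```text
clock: 7.7
position: [0.5332, 0.1721, 0.1494]
ee_rot: [-0.002, 0.011, 1.0, -0.001]
contact_force: [-0.1, -0.8, -0.4]
width: 0.0511
gripper_force: 0.0
```

```bash
python3 - <<'E'
from h import *
s=manip.get_state(); print(s['clock'],s['position'],s['width'])
d=snap('wrist');P=pts(d)
print('knob',rect(P,.534,.173,.015,.108,.12))
plan([.534,.1727,.088],88.7)
E
```

```text
7.7 [0.53320265 0.17209764 0.14943601] 0.05113242537907233
knob (414, array([533.2, 171.2]), array([13.3, 13.2]), 88.8, 'z', 0.1126)
shift [-0.002  0.002  0.155] turn [-0.002 -0.005 -0.001] dist 0.06191291630913814
```

Request:
carry_out:
  delta_pos:
    - [0,-0.001,0.08]
    - [0,-0.001,0.13]
    - [0,-0.001,0.152]
    - [0,-0.001,0.152]
    - [0,-0.001,0.152]
    - [0,-0.001,0.152]
    - [0,-0.001,0.152]
    - [0,-0.001,0.152]
  turn:
    - [0,0,0]
    - [0,0,0]
    - [0,0,0]
    - [0,0,0]
    - [0,0,0]
    - [0,0,0]
    - [0,0,0]
    - [0,0,0]
  claw: [-0.2,-0.2,-0.2,1,1,1,1,1]
  force: 20

```text
clock: 8.55
position: [0.5353, 0.1714, 0.0912]
ee_rot: [0.001, 0.011, 1.0, -0.001]
contact_force: [-1.6, -6.0, 4.9]
width: 0.013
gripper_force: 21.2
```

```bash
python3 - <<'E'
from h import *
s=manip.get_state(); p=s['position'];print(s['clock'],p,s['width'],s['contact_force'],s['ee_rot'])
R=Rt(s['ee_rot']); y=np.radians(-1.3); c=np.array([.5205,.0926])
r=p[:2]-c; print('r',np.linalg.norm(r)); a0=np.arctan2(*(Rn.from_euler('z',-y).apply([*r,0])[[1,0]]*[1,-1]));print('a0',a0)
c=p[:2]-r/np.linalg.norm(r)*.08
for a in np.radians([90,80,70,60,50,40,30,20,10,0,-2]):
    k=Rn.from_euler('z',y).apply([-np.cos(a),np.sin(a),0])*.08
    t=np.r_[c+k[:2],p[2]]; print(round(np.degrees(a)),np.round(R.inv().apply(t-p)/.4,3),np.round(t,3))
E
```

```text
8.55 [0.53527202 0.17141378 0.09122065] 0.012967419196780551 [-1.63737205 -6.02173734  4.91216044] [ 8.89606437e-04  1.10334257e-02  9.99938418e-01 -7.94861841e-04]
r 0.08018619049463825
a0 1.7333867826510345
90 [ 0.032  0.003 -0.   ] [0.522 0.173 0.091]
80 [ 0.067 -0.    -0.   ] [0.508 0.172 0.091]
70 [ 0.101 -0.009 -0.   ] [0.495 0.169 0.091]
60 [ 0.132 -0.024 -0.   ] [0.482 0.163 0.091]
50 [ 0.161 -0.044 -0.   ] [0.471 0.155 0.091]
40 [ 0.186 -0.069 -0.   ] [0.46  0.146 0.091]
30 [ 0.206 -0.097 -0.   ] [0.452 0.134 0.091]
20 [ 0.22  -0.129 -0.   ] [0.446 0.122 0.091]
10 [ 0.229 -0.162 -0.   ] [0.442 0.108 0.091]
0 [ 0.232 -0.197 -0.   ] [0.441 0.095 0.091]
-2 [ 0.232 -0.204 -0.   ] [0.441 0.092 0.091]
```

Request:
carry_out:
  delta_pos:
    - [0.03,0.003,-0.006]
    - [0.067,0,-0.006]
    - [0.1,-0.009,-0.006]
    - [0.132,-0.024,-0.006]
    - [0.16,-0.044,-0.006]
    - [0.186,-0.069,-0.006]
    - [0.206,-0.097,-0.006]
    - [0.22,-0.129,-0.006]
    - [0.229,-0.162,-0.006]
    - [0.232,-0.197,-0.006]
    - [0.232,-0.205,-0.006]
    - [0.232,-0.205,-0.006]
  turn:
    - [0,0,0]
    - [0,0,0]
    - [0,0,0]
    - [0,0,0]
    - [0,0,0]
    - [0,0,0]
    - [0,0,0]
    - [0,0,0]
    - [0,0,0]
    - [0,0,0]
    - [0,0,0]
    - [0,0,0]
  claw: [1,1,1,1,1,1,1,1,1,1,1,1]

```text
clock: 9.75
position: [0.4364, 0.0942, 0.0921]
ee_rot: [-0.004, 0.013, 1.0, 0.003]
contact_force: [-5.4, 7.9, -1.1]
width: 0.0129
gripper_force: 20.7
```

Request:
carry_out:
  delta_pos:
    - [0,0,0]
    - [0,0,0]
    - [0,0,0]
    - [0,0,-0.1]
    - [0,0,-0.2]
    - [0,0,-0.2]
    - [0,0,-0.2]
  turn:
    - [0,0,0]
    - [0,0,0]
    - [0,0,0]
    - [0,0,0]
    - [0,0,0]
    - [0,0,0]
    - [0,0,0]
  claw: [-0.2,-0.2,-0.2,-0.2,-0.2,-1,-1]

```text
clock: 10.45
position: [0.4409, 0.0924, 0.1736]
ee_rot: [0.002, 0.011, 1.0, 0.0]
contact_force: [0.3, -0.5, -0.2]
width: 0.0779
gripper_force: 0.0
```

```bash
python3 - <<'E'
from h import *
s=manip.get_state(); print(s['clock'],s['position'],s['width'],s['ee_rot'])
d=snap('top','t4.png');P=pts(d)
print('knob',rect(P,.442,.095,.02,.105,.12)); d2=snap('side');print('knob',rect(pts(d2),.442,.095,.02,.105,.12))
w=snap('wrist','w4.png'); print('w',rect(pts(w),.442,.095,.02,.105,.12))
plan([.420,-.270,.2],88.7)
E
```

```text
10.45 [0.4409109  0.09236026 0.17356511] 0.07794479904831558 [1.56558120e-03 1.13480041e-02 9.99934383e-01 2.74593910e-05]
knob 0
knob (25, array([442.3,  96.5]), array([11.9, 10.4]), 12.7, 'z', 0.1117)
w (368, array([440. ,  94.4]), array([13.2, 13. ]), 46.5, 'z', 0.1125)
shift [ 0.027 -0.907 -0.071] turn [-0.    -0.005  0.   ] dist 0.36397094106225747
```

View pics/w4.png

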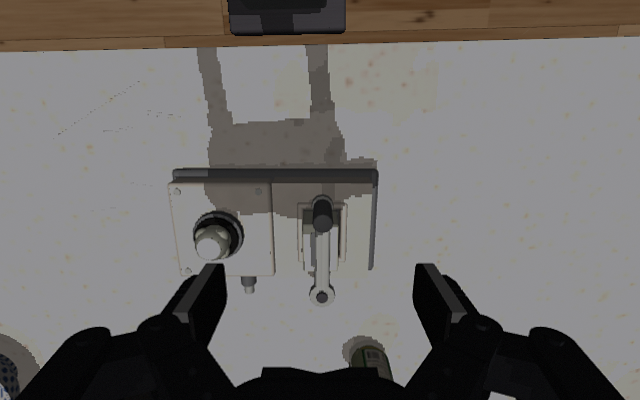

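The lever lies along the station axis over the cartridge, with its knob at (321,213) and pivot at (320,295), so it is shut. Now I go above the cap.

Request:
carry_out:
  delta_pos:
    - [0.027,-0.12,-0.071]
    - [0.027,-0.24,-0.071]
    - [0.027,-0.36,-0.071]
    - [0.027,-0.48,-0.071]
    - [0.027,-0.6,-0.071]
    - [0.027,-0.72,-0.071]
    - [0.027,-0.84,-0.071]
    - [0.027,-0.907,-0.071]
    - [0.027,-0.907,-0.071]
    - [0.027,-0.907,-0.071]
    - [0.027,-0.907,-0.071]
  turn:
    - [0,0,0]
    - [0,0,0]
    - [0,0,0]
    - [0,0,0]
    - [0,0,0]
    - [0,0,0]
    - [0,0,0]
    - [0,0,0]
    - [0,0,0]
    - [0,0,0]
    - [0,0,0]
  claw: [-1,-1,-1,-1,-1,-1,-1,-1,-1,-1,-1]

```text
clock: 11.7
position: [0.4205, -0.2686, 0.1999]
ee_rot: [-0.001, 0.011, 1.0, 0.001]
contact_force: [-0.9, -0.4, 0.4]
width: 0.0854
gripper_force: 0.0
```

```bash
python3 - <<'E'
from h import *
s=manip.get_state(); print(s['clock'],s['position'],s['width'],s['ee_rot'])
P=pts(snap('wrist'))
a=rect(P,.420,-.270,.035,.026,.036);print('cap',a)
print([(np.round(r['point'],4),r['score']) for r in manip.place_of('wrist','cap_center')[:1]])
plan([a[1][0]/1000,a[1][1]/1000,.004],88.7)
E
```

```text
11.7 [ 0.42052444 -0.26857466  0.19994474] 0.08537638889177052 [-8.37484010e-04  1.10354447e-02  9.99938163e-01  1.09021859e-03]
cap (1474, array([ 419.1, -271.9]), array([42.7, 42.9]), 87.5, 'z', 0.0297)
[(array([ 0.4169, -0.2693,  0.0106]), 0.56)]
shift [ 0.004 -0.009  0.491] turn [ 0.002 -0.001  0.003] dist 0.19660055003163945
```

Request:
carry_out:
  delta_pos:
    - [0.003,-0.006,0.12]
    - [0.003,-0.006,0.24]
    - [0.003,-0.006,0.36]
    - [0.003,-0.006,0.44]
    - [0.003,-0.006,0.485]
    - [0.003,-0.006,0.485]
    - [0.003,-0.006,0.485]
    - [0.003,-0.006,0.485]
    - [0.003,-0.006,0.485]
    - [0.003,-0.006,0.485]
    - [0.003,-0.006,0.485]
    - [0.003,-0.006,0.485]
  turn:
    - [0,0,0]
    - [0,0,0]
    - [0,0,0]
    - [0,0,0]
    - [0,0,0]
    - [0,0,0]
    - [0,0,0]
    - [0,0,0]
    - [0,0,0]
    - [0,0,0]
    - [0,0,0]
    - [0,0,0]
  claw: [-1,-1,-1,-1,-1,-1,1,1,1,1,1,1]
  force: 80

```text
clock: 13.0
position: [0.421, -0.2731, 0.0088]
ee_rot: [0.002, 0.011, 1.0, -0.001]
contact_force: [0.1, 0.7, 6.7]
width: 0.0419
gripper_force: 80.9
```

```bash
python3 - <<'E'
from h import *
s=manip.get_state(); print(s['clock'],s['position'],s['width'],s['gripper_force'],s['contact_force'])
plan(s['position']+[0,0,.14],88.7); plan([.4805,-.0015,.15],88.7)
E
```

```text
13.0 [ 0.4209764  -0.2730827   0.00882613] 0.0419037672676208 80.89161518029869 [0.11272953 0.71608224 6.69208903]
shift [-0.001 -0.001 -0.35 ] turn [-0.004  0.006  0.   ] dist 0.13999999999999999
shift [-0.135  0.681 -0.354] turn [-0.004  0.006  0.   ] dist 0.3118177041747565
```

Request:
carry_out:
  delta_pos:
    - [0,0,-0.12]
    - [-0.01,0.05,-0.24]
    - [-0.04,0.15,-0.32]
    - [-0.06,0.26,-0.354]
    - [-0.08,0.38,-0.354]
    - [-0.1,0.5,-0.354]
    - [-0.12,0.61,-0.354]
    - [-0.135,0.681,-0.354]
    - [-0.135,0.681,-0.354]
    - [-0.135,0.681,-0.354]
    - [-0.135,0.681,-0.354]
    - [-0.135,0.681,-0.354]
  turn:
    - [0,0,0]
    - [0,0,0]
    - [0,0,0]
    - [0,0,0]
    - [0,0,0]
    - [0,0,0]
    - [0,0,0]
    - [0,0,0]
    - [0,0,0]
    - [0,0,0]
    - [0,0,0]
    - [0,0,0]
  claw: [1,1,1,1,1,1,1,1,1,1,1,1]

```text
clock: 14.2
position: [0.4798, -0.0023, 0.1487]
ee_rot: [0.0, 0.012, 1.0, -0.0]
contact_force: [0.7, -0.2, -1.0]
width: 0.0418
gripper_force: 81.3
```

```bash
python3 - <<'E'
from h import *
s=manip.get_state(); p=s['position'];print(s['clock'],p,s['width'],s['ee_rot'])
d=snap('wrist','w5.png');P=pts(d)
m=(abs(P[...,0]-p[0])<.035)&(abs(P[...,1]-p[1])<.03)
for lo,hi in((.165,.18),(.135,.165),(.055,.075),(.041,.054)):
    q=P[m&(P[...,2]>lo)&(P[...,2]<hi)]; print(lo,len(q), np.round(np.percentile(q,[.5,50,99.5],axis=0)*1000,1).tolist() if len(q) else '')
print('stud',rect(P,.480,-.001,.03,.055,.075))
for n in('port','cap_center'): print(n,[(np.round(r['point'],4),r['score']) for r in manip.place_of('wrist',n)[:1]])
E
```

```text
14.2 [ 0.47982222 -0.0023336   0.1486858 ] 0.04177637767657576 [ 1.22321019e-04  1.21438119e-02  9.99926244e-01 -1.40216835e-04]
0.165 8265 [[457.2, -31.5, 165.3], [474.8, -2.2, 169.7], [498.0, 25.3, 179.6]]
0.135 2230 [[456.0, -31.8, 138.7], [459.8, -1.9, 156.4], [474.1, 25.6, 164.9]]
0.055 1045 [[465.5, -15.1, 55.6], [474.1, -1.2, 65.4], [487.8, 11.7, 68.3]]
0.041 1096 [[457.3, -23.4, 41.1], [467.6, -1.3, 46.1], [494.2, 20.6, 52.8]]
stud (1045, array([477.5,  -1.8]), array([27.2, 24.4]), 89.6, 'z', 0.0654)
port [(array([ 0.4792, -0.0079,  0.0452]), 0.97)]
cap_center [(array([0.4782, 0.0006, 0.1552]), 0.76)]
```

View pics/w5.png

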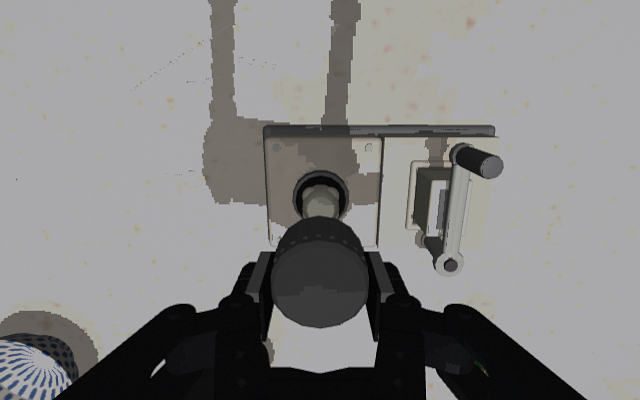

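The cap is held at (320,275), with the stud at (322,195) just behind it. One precise check of the cap centre against the port.

```bash
python3 - <<'E'
from h import *
from scipy.optimize import least_squares
s=manip.get_state(); p=s['position'];print(p)
P=pts(snap('wrist'))
def fit(q,rad):
    return least_squares(lambda c:np.hypot(*(q[:,:2]-c).T)-rad,[.479,-.002],loss='soft_l1',f_scale=.0005).x
# cap side wall (front half) below the top face
q=P[(abs(P[...,0]-.465)<.02)&(abs(P[...,1]+.002)<.016)&(P[...,2]>.142)&(P[...,2]<.164)&(P[...,0]<.47)]
f=fit(q,.022);print('cap wall',len(q),f, np.std(np.hypot(*(q[:,:2]-f).T)))
q=P[(abs(P[...,0]-.478)<.035)&(abs(P[...,1]+.002)<.006)&(P[...,2]>.166)&(P[...,2]<.174)];print('top strip x',np.percentile(q[:,0],[.5,99.5]),np.median(q[:,2]))
q=P[(abs(P[...,0]-.478)<.02)&(abs(P[...,1]+.002)<.02)&(P[...,2]>.049)&(P[...,2]<.0605)]
f=fit(q,.014);print('stud wall',len(q),f)
E
```

```text
[ 0.4798656  -0.00210197  0.14852279]
cap wall 1272 [ 0.4788519  -0.00198377] 0.0004641820560755944
top strip x [0.45692442 0.49878492] 0.1695346246541532
stud wall 216 [ 0.47885331 -0.00155926]
```

Request:
carry_out:
  delta_pos:
    - [0,0.001,0.09]
    - [0,0.001,0.15]
    - [0,0.001,0.165]
    - [0,0.001,0.175]
    - [0,0.001,0.185]
    - [0,0.001,0.19]
    - [0,0.001,0.19]
  turn:
    - [0,0,0]
    - [0,0,0]
    - [0,0,0]
    - [0,0,0]
    - [0,0,0]
    - [0,0,0]
    - [0,0,0]
  claw: [1,1,1,1,1,1,1]
  force: 100

```text
clock: 15.1
position: [0.4804, -0.0009, 0.073]
ee_rot: [0.001, 0.011, 1.0, -0.0]
contact_force: [0.3, 0.2, 0.2]
width: 0.0411
gripper_force: 103.0
```

Request:
carry_out:
  delta_pos:
    - [0,0,0.008]
    - [0,0,0.014]
    - [0,0,0.02]
    - [0,0,0.026]
    - [0,0,0.032]
    - [0,0,0.038]
    - [0,0,0.042]
    - [0,0,0.042]
  turn:
    - [0,0,0]
    - [0,0,0]
    - [0,0,0]
    - [0,0,0]
    - [0,0,0]
    - [0,0,0]
    - [0,0,0]
    - [0,0,0]
  claw: [1,1,1,1,1,1,1,1]

```text
clock: 15.9
position: [0.48, -0.0008, 0.0557]
ee_rot: [-0.0, 0.011, 1.0, 0.0]
contact_force: [-1.7, -1.2, 3.2]
width: 0.0416
gripper_force: 103.5
```

Request:
carry_out:
  delta_pos:
    - [0,0,0.006]
    - [0,0,0.012]
    - [0,0,0.016]
    - [0,0,0.016]
    - [0,0,0.016]
  turn:
    - [0,0,0]
    - [0,0,0]
    - [0,0,0]
    - [0,0,0]
    - [0,0,0]
  claw: [1,1,1,1,1]

```text
clock: 16.4
position: [0.4801, -0.0008, 0.0529]
ee_rot: [0.001, 0.011, 1.0, -0.0]
contact_force: [-7.3, 0.1, 31.8]
width: 0.0417
gripper_force: 106.9
```

Request:
carry_out:
  delta_pos:
    - [0,0,-0.003]
    - [0,0,-0.003]
    - [0,0,-0.003]
    - [0,0,-0.003]
  turn:
    - [0,0,0]
    - [0,0,0]
    - [0,0,0]
    - [0,0,0]
  claw: [1,1,1,1]

```text
clock: 16.8
position: [0.4802, -0.0008, 0.0529]
ee_rot: [0.001, 0.011, 1.0, -0.0]
contact_force: [-4.6, -0.5, 21.3]
width: 0.0414
gripper_force: 105.5
```

```bash
python3 - <<'E'
from h import *
s=manip.get_state(); p=s['position'];print(s['clock'],p,s['contact_force'],s['moment'],s['width'])
d=snap('wrist','w6.png');P=pts(d)
q=P[(abs(P[...,0]-p[0])<.015)&(abs(P[...,1]-p[1])<.015)&(P[...,2]>.05)&(P[...,2]<.09)]
print('cap top z',np.median(q[:,2]),'expect clicked+squashed .075..0.079')
print('knob',rect(P,.442,.095,.02,.105,.12))
im=snap('side')['image']; c=cv2.resize(im[180:270,280:400],None,fx=5,fy=5,interpolation=2); w=cv2.resize(d['image'],(640,400))
cv2.imwrite('pics/c6.png',np.vstack([w,cv2.resize(c,(640,200)) if 0 else np.zeros((1,640,3),np.uint8)])[:,:,::-1])
E
```

```text
16.8 [ 0.48016814 -0.00076693  0.05291647] [-4.60830671 -0.45457575 21.31705254] [-0.18329842  0.85201515 -0.04023565] 0.04135543366014603
cap top z 0.07393782387382038 expect clicked+squashed .075..0.079
knob (956, array([440.6,  89.1]), array([ 6.6, 13.7]), 85.7, 'z', 0.1085)
```

View pics/w6.png

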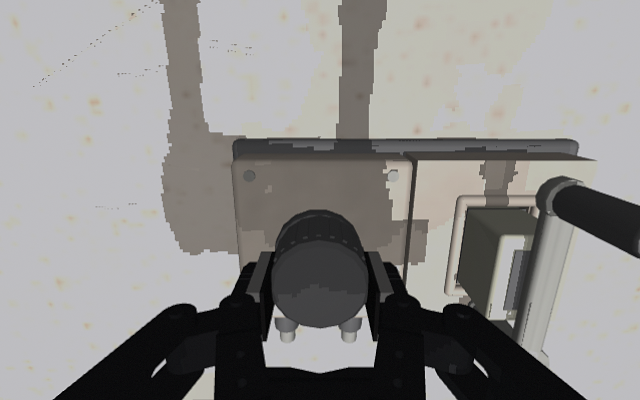

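The cap is down on the collar at (320,270), and its top height matches clicked on with the ring fully squashed. The push holds at about 21 N and the lever is still shut over the cartridge at the right, so I hand in.

```bash
python3 -c "
from rig import manip
print(manip.sign_off())"
```

```text
the job is handed in; nothing more can be done
None
```

Job handed in at about 17 s: the cartridge is fully home, the lever is against its stop, and the cap is clicked on and still held down at about 21 N with the seal ring fully squashed by its measured height; no move went near the mug, jar or dish, though I didn't re-measure them afterwards.

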